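Back the soap slicer's feed off one notch

ROBOT

A 6-joint arm with a two-finger parallel gripper is mounted at the origin on the work surface. World frame = base frame: x ahead of the robot, y to its left, z up, the work surface at z = 0. Lengths are in m, angles in rad, forces in N, time in s.
With the tool pointing down it reaches from about 0.35 to 0.975 m from the base axis. Payload 17.4 kg.
Tool frame: the origin (TCP) lies on the centre line of the jaws, within the pads' length; the fingertips stand 8 mm ahead of it and the grasp point (between the pads) lies 11 mm behind it (tcp_to_tips is the z of the fingertips in the tool frame, in m); z points along the fingers, y is the line along which they close (so a half turn about z gives the same grasp; the last joint's range is limited). The gripper opens to 85 mm and grips with 20 to 120 N. Pads are 22 mm wide; open, the fingers measure 114 mm over their backs; the gripper's body (76 mm by 85 mm) begins 54 mm behind the grasp point. The pads swing forward as they close: fully open they stand 13 mm farther back than shut.
Start: joints at [-1.17, 0.116, 1.442, -0, 1.584, -0.038], TCP at [0.287, -0.611, 0.239] pointing down, gripper open.
Joint ranges: [-2.83, 2.83], [-0.83, 2.19], [0.07, 2.5], [-1.14, 4.28], [0.01, 3], [-2.97, 2.97]. Speed limits (rad/s): [1.89, 1.89, 2.22, 3.14, 3.14, 3.14].

INTERFACE

Orientations are given as a 3x3 rotation matrix whose columns are the frame's x, y, z axes.
In Python, from rig import * gives the robot as it stands.
- The arm moves only by the shell command python3 -m jog 'ROWS' [FORCE]. ROWS is JSON, a list of rows, each a list of 3 entries, a list of its own where there are three numbers: the shift along the world's x, y, z as a fraction of full scale, then the turn, a rotation vector about the world's x, y, z as a fraction of full scale, then the closure, from -1 (fully open) to 1 (shut). In form: [[[dx, dy, dz], [wx, wy, wz], claw], ...]. A call has 1 to 12 rows; each row shifts and turns the commanded pose from where the row before left it; what a row does not reach is not made up. Full scale, the value 1, is 400 mm for a shift and 0.5 rad for a turn. A row lasts 1/12 s, in which the tool goes at most 41.7 mm and 7.16 degrees, less where a joint would pass 70% of its speed; a pose out of reach is approached as far as the arm can. A call with a number of a shift or a turn outside -1 to 1 is refused whole. A call with a gripper value outside its range is refused whole. The fingers move at their own pace and stop on an object; FORCE is the grip in N (left out, the last holds). Time passes only in rows, so rows that do not move let the fingers close. It gives the time, the measured TCP pose, the force, the opening and the grip force at its end, in the units of the state.
- read_state(): the state, without advancing time (a new reading comes with each control period).
- camera(name): name is "scene" or "top"; returns a dict with "pixels" (384x512x3 uint8, blue, green, red), "fov_y" (degrees; the focal length in pixels is half the picture's height over the tangent of half this angle, whatever the lens; pixels are square), "cx", "cy" (the principal point, pixels), "world_from_camera" (4x4, takes a point from camera to world coordinates). Camera axes: x right, y up, looking along -z (the intrinsics and any distortion apply to the point x, -y, -z); pixel columns grow to the right and rows downward; lengths in m; the calibration is good to about 2 mm. A picture is of the moment at which its call begins. There is no depth.
- job_done(): hands the job in; it is judged then, once.
The state is a dict: "t": time; "qpos": joint angles; "joint_vel": joint speeds; "effort": joint torques, N m; "position": TCP position; "ee_rot": TCP orientation; "ft_force": force on the tool from outside, world axes, zero at the start; "wrist_torque": the same for the moment, N m; "gripper_width": opening from 0.0 (shut) to 1.0 (fully open); "finger_force": force on a finger pad.
Only numpy, scipy, OpenCV 4.12 (cv2) and the standard library are available. Lean on these libraries where they do the work, as an engineer would, in place of code of your own. Each camera call takes 0.05 s, during which the arm holds its last target. There are 200 camera calls.

TASK

The slicer's pusher stands too tight against the soap loaf: back its feed off by one notch. With a fingertip lift the ratchet pawl by its tab and tip it right over onto its back stop, so that it stays up by itself; push the feed wheel backward by one tooth by pressing on a spoke; then tip the pawl over again so that its nose drops fully down into the next gap of the ratchet wheel. Nothing is to be picked up or shifted: the loaf, the cut bar, the scraper and the jar stay where they are.

Things in the scene. Friction and masses are not known exactly. Their poses are not given: they have to be found in the camera images.
- slicer: fixed white soap slicer, 170 x 520 mm, bed top 140 mm up, arch 315 mm high across the bed at y = +190 mm; origin on the table under its middle. Its +y: feed forward, called right; -y: backward, called left; +x: side with wheel and pawl; z up. Turned up to 0.3 rad from the world axes. Side plate at x = 75 mm; ratchet disc and pawl at x = 97, spokes at x = 128; all turn about axes along x
- wheel_axle (a point): point on the wheel's axle, 100 mm above the table, in the plane of the spokes. The wheel: a steel ratchet disc of 10 teeth (36 degrees a tooth, tip radius 55 mm, root 43 mm, 14 mm thick, mid-plane 31 mm from the spokes towards the bed) and on the same axle three straight spokes, 120 degrees apart, with black grips, 15 mm thick, from radius 46 to 88 mm
- spoke (a point): point on the centre line of one black spoke grip, 72 mm from the axle, turning with the wheel: the spoke that points left at the start, rising 13 to 23 degrees. Pressed down from above, it turns the wheel backward; that takes about 2.5 N, and the wheel stays where it is left. With the pawl down the wheel turns back only a few degrees until a tooth bears on the pawl
- feed_wheel (a joint): wheel angle, rad, growing as the wheel turns backward (left spokes go down, top moves left). It starts within 0.08 of 0; at 0 the pawl's nose is in the middle of a gap between teeth; one notch back is 0.628. The nose has some 0.12 rad of play either way in a gap. The wheel drives the pusher: 12.5 mm to -y a notch
- pawl_pivot (a point): point on the pawl's pivot pin (along the slicer's x), mid-plane of the ratchet disc, 144 mm above the table, 58 mm right of the wheel's axle. A rubber back-stop pin stands 31 mm right of it
- pawl_tab (a point): centre of the rolled end (9 mm thick, 26 mm wide along x) of the pawl's finger tab; moves with the pawl on a circle of 105 mm about the pivot. The pawl is a dark steel hook, 150 g, lying from the pivot leftward over the disc; its tab, 34 mm long, leans up and out at the free end. Pawl down: the end is 93 mm left of and 48 mm above the pivot, some 40 mm of free room below it
- pawl_nose (a point): middle of the underside of the pawl's nose, a block 7 mm long and 10 mm wide hanging between the teeth from the pawl's arm, 58 mm from the pivot; moves with the pawl
- pawl (a joint): pawl angle, rad: 0 = fully down in a gap, growing as the tab is lifted up and over to the right; past about 1.2 its weight tips it on to the back stop at 1.85, where it rests clear of the wheel. Brought back below about 1.1 it falls onto the wheel by itself. Only its weight and slight friction act on it
- loaf: loose block of brown marbled soap, 75 x 190 x 65 mm (x, y, z), 0.9 kg, on the bed between pusher and arch; origin at the middle of its underside; not to be moved
- cut_bar: loose slice of the same soap, 75 x 26 x 65 mm, standing on the bed beyond the arch; origin at the middle of its underside; not to be moved
- scraper: loose bench scraper lying flat on the table beyond the wheel: steel blade 100 x 150 mm, wooden handle 20 mm thick along one long edge; origin under the blade's middle; not to be moved
- jar: loose amber jar with a white lid, 60 mm across, 75 mm high, on the table beyond the slicer; origin at the middle of its underside; not to be moved

How it is judged:
On the way, in this order (a step that is already met when the one before it is completed fails the run):
1. the pawl is tipped over onto its back stop, the wheel not yet turned (value of joint pawl above 1.7 rad and value of joint feed_wheel between -0.3 and 0.3 rad), for 0.2 s.
2. with the pawl up, the wheel is pushed backward one notch (value of joint pawl above 1.5 rad and value of joint feed_wheel between 0.468 and 0.788 rad), for 0.2 s.
3. the pawl is tipped over again and its nose lies fully down in the next gap (value of joint pawl below 0.06 rad and value of joint feed_wheel between 0.468 and 0.788 rad), for 0.2 s.
At the end, for the whole second after the job is handed in: the pawl's nose is fully down in a gap (pawl angle under 0.06 rad), the wheel is at rest one notch further back (0.628 rad, give or take 0.16 rad) and loaf, cut bar, scraper and jar are within 15 mm of where they were (all of step 3 and velocity of joint feed_wheel between -0.05 and 0.05 rad/s and distance of each of loaf, cut_bar, scraper, jar from where it was at the start of the episode below 0.015 m); the robot touches nothing.
It fails at once if the wheel is pushed back well past one notch (beyond 1.05 rad) (value of joint feed_wheel above 1.05 rad).
It fails at once if the wheel is turned forward a notch (below -0.35 rad) (value of joint feed_wheel below -0.35 rad).
It fails at once if the loaf, the cut bar, the scraper or the jar is lifted or shifted by more than 15 mm (distance of any of loaf, cut_bar, scraper, jar from where it was at the start of the episode above 0.015 m).
It also fails if it takes over 61 s, if anything falls off the work surface, if the arm or the gripper's body presses on something with over 40 N, if the wrist force passes 120 N, or if a joint passes its speed limit or range.

## Working session

There is one attempt and no reset: what is moved stays moved. The work goes in short steps, Python scripts to look and compute and a shell command to move; the robot and the scene stay as the last step left them, time stands still between calls to the robot, and variables do not carry over. Pictures are saved under pics/ and viewed, at most 10 in all, crops included, and the job is handed in when it is done.

```bash
mkdir -p pics; ls; python3 - <<'E'
from rig import *
import cv2, numpy as np
for n in ("scene","top"):
    c=camera(n); cv2.imwrite(f"pics/{n}0.png",c["pixels"]); print(n,c["fov_y"],c["cx"],c["cy"],np.round(c["world_from_camera"],4).tolist(),[k for k in c])
s=read_state(); print(s["t"],s["position"],np.round(s["ee_rot"],3).tolist(),s["gripper_width"])
E
```

```text
pics
scene 56.9461790541921 257.61116692677433 187.3815721103452 [[-0.3191, -0.5368, 0.781, 1.2171], [0.9477, -0.1913, 0.2556, 0.2837], [0.0122, 0.8217, 0.5697, 0.5706], [0.0, 0.0, 0.0, 1.0]] ['pixels', 'fov_y', 'cx', 'cy', 'world_from_camera']
top 47.03649641692333 258.56343097430045 196.3068836007823 [[-0.0089, 0.9911, -0.1329, 0.4785], [-0.9998, -0.0066, 0.0174, 0.0975], [0.0163, 0.1331, 0.991, 1.2015], [0.0, 0.0, 0.0, 1.0]] ['pixels', 'fov_y', 'cx', 'cy', 'world_from_camera']
0.1 [ 0.2867085  -0.61089158  0.238634  ] [[0.905, 0.425, -0.0], [0.425, -0.905, 0.001], [0.0, -0.001, -1.0]] 1.0002333483220125
```

View pics/scene0.png

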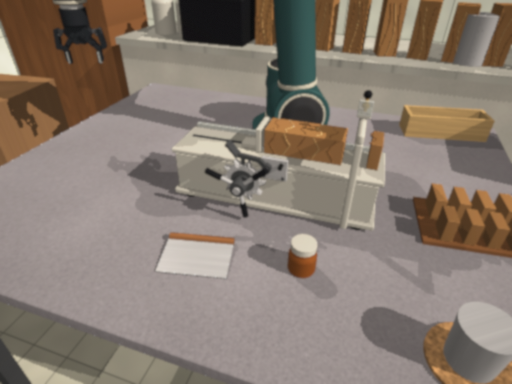

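View pics/top0.png

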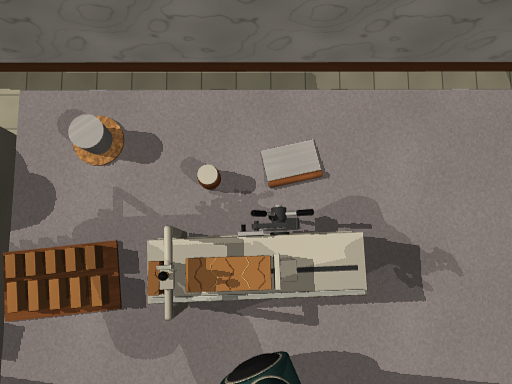

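The scene view shows the slicer with its wheel side away from the robot (wheel near px 240,180 in scene). In the top view the wheel is near px 280,217 and the arch near column 167. I'll enlarge both.

```bash
python3 - <<'E'
import cv2, numpy as np
a=cv2.imread("pics/scene0.png")[130:225,170:300]; b=cv2.imread("pics/top0.png")[195:245,230:330]
cv2.imwrite("pics/s1.png",cv2.resize(a,None,fx=6,fy=6,interpolation=cv2.INTER_CUBIC))
cv2.imwrite("pics/t1.png",cv2.resize(b,None,fx=8,fy=8,interpolation=cv2.INTER_CUBIC))
E
```

```text
(no output)
```

View pics/s1.png

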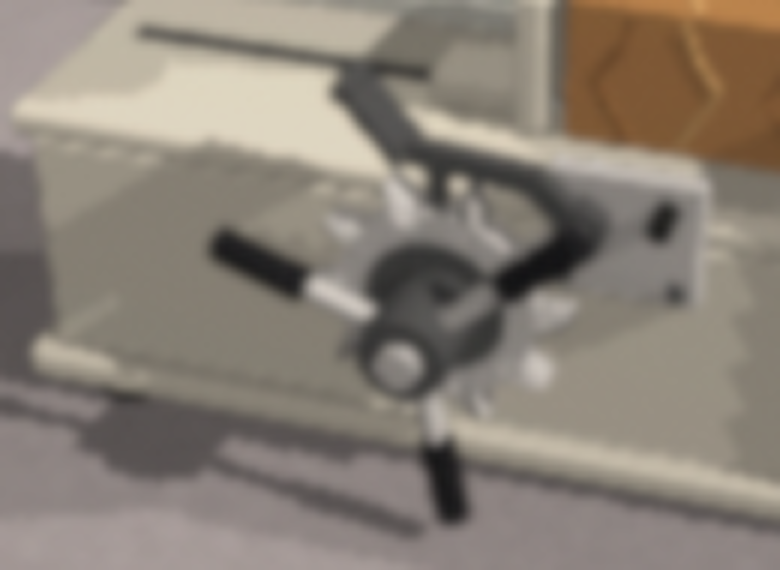

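View pics/t1.png

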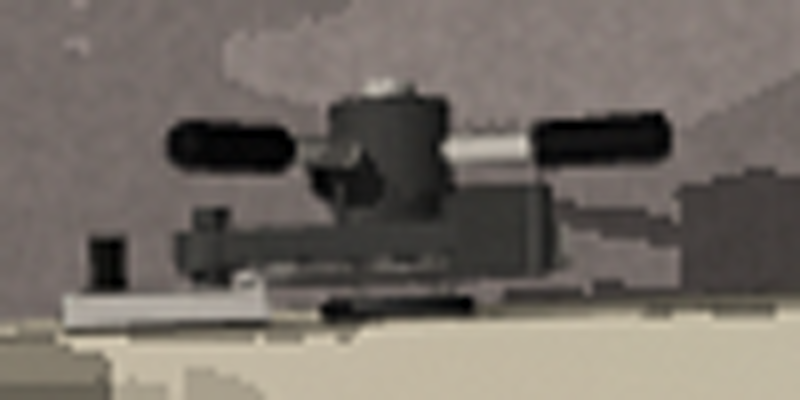

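```bash
cat > h.py <<'E'
import numpy as np, json
C={}
def load(n,c):
    C[n]=(192/np.tan(np.radians(c["fov_y"]/2)),c["cx"],c["cy"],np.array(c["world_from_camera"]))
def ray(n,u,v):
    f,cx,cy,M=C[n]; d=M[:3,:3]@np.array([(u-cx)/f,-(v-cy)/f,-1]); return M[:3,3],d
def onz(n,u,v,z):
    o,d=ray(n,u,v); return o+d*(z-o[2])/d[2]
def tri(a,b):
    o1,d1=ray("scene",*a); o2,d2=ray("top",*b)
    s=np.linalg.lstsq(np.c_[d1,-d2],o2-o1,rcond=None)[0]
    p,q=o1+s[0]*d1,o2+s[1]*d2; return (p+q)/2,np.linalg.norm(p-q)
def proj(n,p):
    f,cx,cy,M=C[n]; q=M[:3,:3].T@(np.asarray(p)-M[:3,3]); return cx-f*q[0]/q[2],cy+f*q[1]/q[2]
E
python3 - <<'E'
from h import *; from rig import *
import cv2
np.set_printoptions(precision=4,suppress=True)
for n in("scene","top"): load(n,camera(n))
S=lambda x,y:(170+(x+.5)/6-.5,130+(y+.5)/6-.5); T=lambda x,y:(230+(x+.5)/8-.5,195+(y+.5)/8-.5)
L=onz("top",*T(665,138),.127);R=onz("top",*T(172,146),.159)
print("grip ends",L,R,"yaw",np.arctan2(-(L-R)[0]*-1,-(L-R)[1]*-1)) 
print("len",np.linalg.norm((L-R)[:2]),"exp",.088*(np.cos(np.radians(18))+np.cos(np.radians(42))))
print("tab",tri(S(362,82),T(545,230)))
print("Lgrip outer",tri(S(222,244),T(665,138)),"inner",tri(S(298,284),T(536,142)))
# bed outline by mask in top
img=cv2.imread("pics/top0.png"); hsv=cv2.cvtColor(img,cv2.COLOR_BGR2HSV)
for nm,(u,v) in dict(c1=(364,234),c2=(367,291)).items(): print(nm,onz("top",u,v,.14))
for p in [S(705,190),S(705,300)]: print(p)
print("backstop", tri(S(662,222),T(107,262)),"pivot cap",tri(S(590,222),T(212,222)))
E
```

```text
grip ends [ 0.5834 -0.0537  0.127 ] [0.5789 0.0973 0.159 ] yaw 3.112192737346077
len 0.1511016125388436 exp 0.14908971807598417
tab (array([ 0.5498, -0.0065,  0.1907]), np.float64(0.006445674746897917))
Lgrip outer (array([ 0.5828, -0.0524,  0.1273]), np.float64(0.0026810903307791147)) inner (array([ 0.584 , -0.0167,  0.1167]), np.float64(0.003339774321797349))
c1 [ 0.5275 -0.1744  0.14  ]
c2 [ 0.3928 -0.1761  0.14  ]
(287.0833333333333, 161.25)
(287.0833333333333, 179.58333333333334)
backstop (array([0.5453, 0.1167, 0.1505]), np.float64(0.00033973464040353105)) pivot cap (array([0.5561, 0.0883, 0.1511]), np.float64(0.005669822546312497))
```

The views agree. Measured positions, all consistent with the given sizes:

| Point | Measured |
|---|---|
| Yaw | about 0.025 |
| Axle | about (.5815, .031, .100) |
| Pivot | about (.549, .089, .144) |
| Tab end | about (.5505, -.0055, .191) |
| Left spoke | about 18° up |

Next I move over with the gripper shut.

```bash
python3 -m jog '[[[0.0475,0.086,0.011],[0,0,0.165],1],[[0.0475,0.086,0.011],[0,0,0.165],1],[[0.0475,0.086,0.011],[0,0,0.165],1],[[0.0475,0.086,0.011],[0,0,0.165],1],[[0.0475,0.086,0.011],[0,0,0.165],1],[[0.0475,0.086,0.011],[0,0,0.165],1],[[0.0475,0.086,0.011],[0,0,0.165],1],[[0.0475,0.086,0.011],[0,0,0.165],1],[[0.0475,0.086,0.011],[0,0,0.165],1],[[0.0475,0.086,0.011],[0,0,0.165],1],[[0.0475,0.086,0.011],[0,0,0.165],1],[[0.0475,0.086,0.011],[0,0,0.165],1]]' 30
python3 -m jog '[[[0.0475,0.086,0.011],[0,0,0.165],1],[[0.0475,0.086,0.011],[0,0,0.165],1],[[0,0,0],[0.2,0,0],1],[[0,0,0],[0.2,0,0],1],[[0,0,0],[0.2,0,0],1],[[0,0,0],[0.2,0,0],1],[[0,0,0],[0.2,0,0],1],[[0,0,0],[0.2,0,0],1],[[0,0,0],[0.2,0,0],1],[[0,0,0],[0,0,0],1]]'
```

```text
t: 1.2
position: [0.5152, -0.1964, 0.2924]
ee_rot: [[0.138, 0.99, 0.0], [0.99, -0.138, -0.0], [-0.0, 0.0, -1.0]]
ft_force: [0.2, -0.5, 0.1]
gripper_width: -0.001
finger_force: 0.0
t: 2.03
position: [0.5524, -0.1307, 0.2985]
ee_rot: [[-0.019, 1.0, -0.001], [0.76, 0.015, 0.65], [0.65, 0.011, -0.76]]
ft_force: [0.1, -0.4, -1.7]
gripper_width: -0.003
finger_force: 0.0
```

```bash
python3 -m jog '[[[0,0.044,-0.0548],[0,0,0],1],[[0,0.044,-0.0548],[0,0,0],1],[[0,0.044,-0.0548],[0,0,0],1],[[0,0.044,-0.0548],[0,0,0],1],[[0,0.044,-0.0548],[0,0,0],1],[[0,0.044,-0.0548],[0,0,0],1],[[0,0,0],[0,0,0],1]]'
python3 - <<'E'
from rig import *
import cv2
a=camera("scene")["pixels"][90:225,160:300]; cv2.imwrite("pics/s2.png",cv2.resize(a,None,fx=4,fy=4,interpolation=cv2.INTER_CUBIC))
E
```

```text
t: 2.62
position: [0.5512, -0.0212, 0.1655]
ee_rot: [[-0.022, 1.0, -0.005], [0.765, 0.02, 0.644], [0.643, 0.011, -0.765]]
ft_force: [-0.4, -0.2, -1.6]
gripper_width: 0.0
finger_force: 0.0
```

View pics/s2.png

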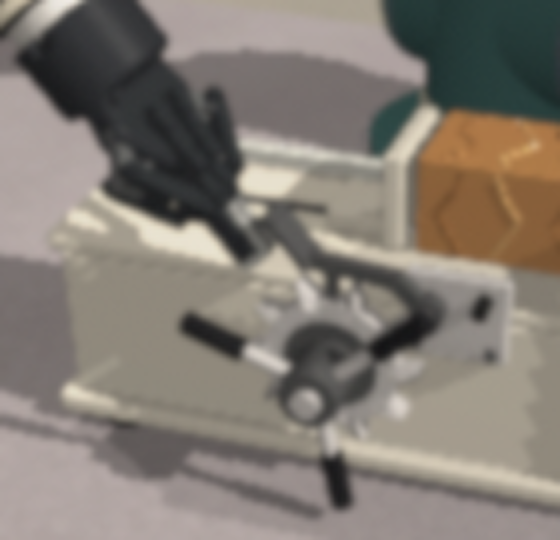

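The picture shows the closed finger just under and left of the tab end (crop px 250,245 against tab end 275,215), clear of the disc and spokes. Next, work out the sweep.

```bash
cat > sweep.py <<'E'
import numpy as np
from rig import read_state
def plan(ths,phis,side,over=.006,off=.0155,P=(.089,.144)):
    p=read_state()["position"]; prev=p[1:3]; s=-.025
    for th,ph in zip(ths,phis):
        a=np.radians(152.7)-th; E=np.array(P)+.105*np.array([np.cos(a),np.sin(a)])
        d=np.array([np.sin(ph),-np.cos(ph)]); n=side*np.array([np.cos(ph),np.sin(ph)])
        t=E+over*d-off*n; D=t-prev; print(round(th,2),round(ph,2),np.round(t,3),"units y,z",np.round(D/.4,3), "mm",round(1e3*np.hypot(*D),1)); prev=t
E
python3 - <<'E'
from sweep import *
ths=np.r_[0,np.linspace(.08,1.36,17)]; phis=.7-.75*ths; plan(ths,phis,1)
E
```

```text
0.0 0.7 [-0.012  0.178] units y,z [0.025 0.025] mm 14.1
0.08 0.64 [-0.009  0.185] units y,z [0.008 0.02 ] mm 8.5
0.16 0.58 [-0.005  0.193] units y,z [0.01  0.019] mm 8.5
0.24 0.52 [-0.001  0.2  ] units y,z [0.011 0.018] mm 8.4
0.32 0.46 [0.004 0.207] units y,z [0.013 0.017] mm 8.4
0.4 0.4 [0.01  0.213] units y,z [0.014 0.016] mm 8.4
0.48 0.34 [0.016 0.219] units y,z [0.015 0.015] mm 8.4
0.56 0.28 [0.022 0.224] units y,z [0.016 0.013] mm 8.4
0.64 0.22 [0.029 0.229] units y,z [0.017 0.012] mm 8.3
0.72 0.16 [0.036 0.233] units y,z [0.018 0.011] mm 8.3
0.8 0.1 [0.044 0.237] units y,z [0.019 0.009] mm 8.3
0.88 0.04 [0.051 0.24 ] units y,z [0.019 0.008] mm 8.3
0.96 -0.02 [0.059 0.242] units y,z [0.02  0.006] mm 8.3
1.04 -0.08 [0.067 0.244] units y,z [0.02  0.004] mm 8.2
1.12 -0.14 [0.076 0.245] units y,z [0.02  0.003] mm 8.2
1.2 -0.2 [0.084 0.246] units y,z [0.02  0.001] mm 8.2
1.28 -0.26 [0.092 0.245] units y,z [ 0.02  -0.001] mm 8.2
1.36 -0.32 [0.1   0.244] units y,z [ 0.02  -0.002] mm 8.2
```

```bash
python3 -m jog '[[[0,0.0125,0.0125],[0,0,0],1],[[0,0.0125,0.0125],[0,0,0],1],[[0,0.008,0.02],[-0.12,0,0],1],[[0,0.01,0.019],[-0.12,0,0],1],[[0,0.011,0.018],[-0.12,0,0],1],[[0,0.013,0.017],[-0.12,0,0],1],[[0,0.014,0.016],[-0.12,0,0],1],[[0,0,0],[0,0,0],1]]'
python3 - <<'E'
from rig import *
import cv2
a=camera("scene")["pixels"][90:225,160:300]; cv2.imwrite("pics/s3.png",cv2.resize(a,None,fx=4,fy=4,interpolation=cv2.INTER_CUBIC))
E
```

```text
t: 3.33
position: [0.5537, 0.0095, 0.2199]
ee_rot: [[-0.026, 1.0, 0.006], [0.923, 0.022, 0.385], [0.385, 0.015, -0.923]]
ft_force: [0.4, 0.4, 1.0]
gripper_width: 0.001
finger_force: 0.2
```

View pics/s3.png

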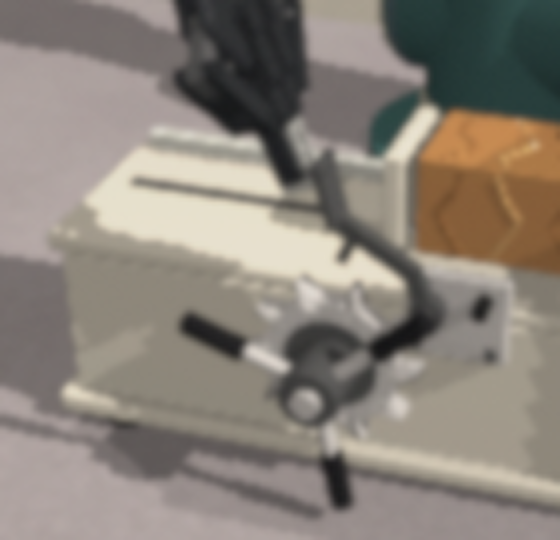

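The pawl is lifted by about 0.5 rad with the finger behind the tab, and the wheel has not moved. I'll continue the sweep.

```bash
python3 -m jog '[[[0,0.015,0.012],[-0.12,0,0],1],[[0,0.016,0.011],[-0.12,0,0],1],[[0,0.017,0.01],[-0.12,0,0],1],[[0,0.018,0.009],[-0.12,0,0],1],[[0,0.019,0.008],[-0.12,0,0],1],[[0,0.019,0.007],[-0.12,0,0],1],[[0,0.02,0.005],[-0.12,0,0],1],[[0,0.02,0.003],[-0.12,0,0],1],[[0,0.02,0.002],[-0.12,0,0],1],[[0,0.02,0.001],[-0.12,0,0],1],[[0,0.02,-0.001],[-0.12,0,0],1],[[0,0.02,-0.002],[-0.12,0,0],1]]'
python3 -m jog '[[[0,0,0],[0,0,0],1],[[0,0,0],[0,0,0],1],[[0,0,0],[0,0,0],1],[[0,0,0],[0,0,0],1],[[0,0,0],[0,0,0],1],[[0,0,0],[0,0,0],1]]'
python3 - <<'E'
from rig import *
import cv2
a=camera("scene")["pixels"][70:225,170:330]; cv2.imwrite("pics/s4.png",cv2.resize(a,None,fx=4,fy=3.8,interpolation=cv2.INTER_CUBIC))
E
```

```text
t: 4.38
position: [0.5529, 0.098, 0.2417]
ee_rot: [[-0.022, 1.0, -0.001], [0.949, 0.021, -0.316], [-0.316, -0.007, -0.949]]
ft_force: [0.1, -0.4, -0.4]
gripper_width: -0.001
finger_force: 0.0
t: 4.88
position: [0.5528, 0.0975, 0.2416]
ee_rot: [[-0.022, 1.0, -0.0], [0.949, 0.021, -0.314], [-0.314, -0.007, -0.949]]
ft_force: [-0.8, 0.5, 0.6]
gripper_width: -0.001
finger_force: 0.0
```

View pics/s4.png

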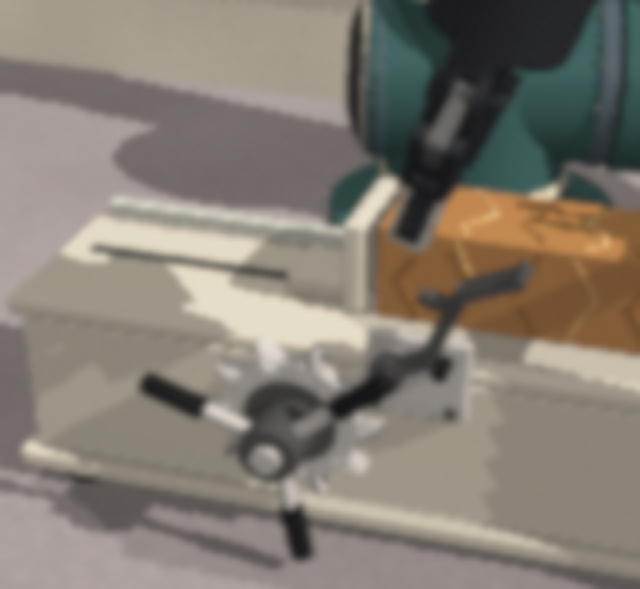

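The pawl now lies over on its back stop and the wheel has not turned. I go to a point above the left spoke.

```bash
python3 -m jog '[[[0,-0.01,0.09],[0,0,0],1],[[0.019,-0.085,0],[0.16,0,0],1],[[0.019,-0.085,0],[0.16,0,0],1],[[0.019,-0.085,0],[0.16,0,0],1],[[0.019,-0.085,0],[0.16,0,0],1],[[0,0,-0.095],[0,0,0],1],[[0,0,-0.095],[0,0,0],1],[[0,0,-0.095],[0,0,0],1],[[0,0,0],[0,0,0],1],[[0,0,0],[0,0,0],1]]'
```

```text
t: 5.77
position: [0.5825, -0.042, 0.1628]
ee_rot: [[-0.023, 1.0, -0.003], [1.0, 0.023, 0.0], [0.001, -0.003, -1.0]]
ft_force: [-0.1, 0.4, 0.9]
gripper_width: -0.001
finger_force: 0.0
```

```bash
python3 -m jog '[[[0,0,-0.013],[0,0,0],1],[[0,0,-0.013],[0,0,0],1],[[0,0,-0.013],[0,0,0],1],[[0,0,-0.013],[0,0,0],1],[[0,0,-0.013],[0,0,0],1],[[0,0,-0.013],[0,0,0],1],[[0,0,-0.013],[0,0,0],1],[[0,0,-0.013],[0,0,0],1],[[0,0,-0.013],[0,0,0],1],[[0,0,-0.013],[0,0,0],1],[[0,0,-0.013],[0,0,0],1],[[0,0,0],[0,0,0],1]]'
python3 -m jog '[[[0,0,0],[0,0,0],1],[[0,0,0],[0,0,0],1]]'
python3 - <<'E'
from rig import *
import cv2
a=camera("scene")["pixels"][70:225,170:330]; cv2.imwrite("pics/s5.png",cv2.resize(a,None,fx=4,fy=3.8,interpolation=cv2.INTER_CUBIC))
E
```

```text
t: 6.77
position: [0.5828, -0.0418, 0.1049]
ee_rot: [[-0.023, 1.0, -0.001], [1.0, 0.023, 0.0], [0.0, -0.001, -1.0]]
ft_force: [0.9, -0.0, 0.3]
gripper_width: 0.001
finger_force: 0.2
t: 6.93
position: [0.5831, -0.0417, 0.1061]
ee_rot: [[-0.023, 1.0, -0.0], [1.0, 0.023, 0.0], [0.0, -0.0, -1.0]]
ft_force: [0.4, -0.0, 0.7]
gripper_width: -0.002
finger_force: 0.0
```

View pics/s5.png

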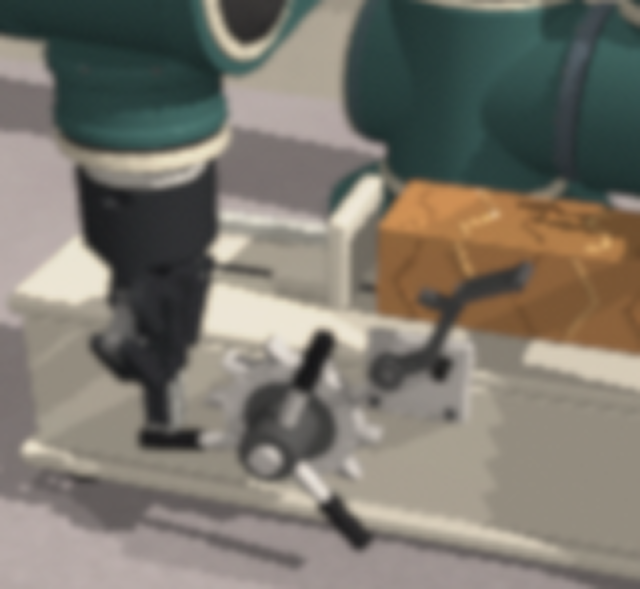

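The spoke has gone down and the pawl stays up. I measure the wheel angle by casting rays onto the spoke plane.

```bash
cat > ang.py <<'E'
from h import *; from rig import *
for n in("scene",): load(n,camera(n))
A=np.array([.5815,.031,.1]); nx=np.array([np.cos(.025),np.sin(.025),0]); ny=np.array([-nx[1],nx[0],0])
def a(u,v):
    o,d=ray("scene",u,v); p=o+d*((A-o)@nx)/(d@nx)-A; y,z=p@ny,p[2]; return round(np.degrees(np.arctan2(z,-y)),1),round(1e3*np.hypot(y,z),1)
E
python3 - <<'E'
from ang import *
S=lambda x,y:(170+(x+.5)/6-.5,130+(y+.5)/6-.5); T=lambda x,y:(170+(x+.5)/4-.5,70+(y+.5)/3.8-.5)
print("start",[a(*S(*p)) for p in((222,244),(585,240),(452,514))])
print("now",[a(*T(*p)) for p in((146,437),(320,340),(360,536))], "rel to L,up(-120),down(+120)")
E
```

```text
start [(np.float64(18.9), np.float64(86.2)), (np.float64(138.3), np.float64(87.8)), (np.float64(-98.5), np.float64(85.4))]
now [(np.float64(-9.2), np.float64(87.1)), (np.float64(107.8), np.float64(81.6)), (np.float64(-129.5), np.float64(78.9))] rel to L,up(-120),down(+120)
```

Before: about 19°. Now: about -10°. Target is about -18°, so I press about 10 mm more, gently, then back off and check.

```bash
python3 -m jog '[[[0,0,-0.005],[0,0,0],1],[[0,0,-0.005],[0,0,0],1],[[0,0,-0.005],[0,0,0],1],[[0,0,-0.005],[0,0,0],1],[[0,0,-0.005],[0,0,0],1],[[0,0,0],[0,0,0],1],[[0,0,0],[0,0,0],1]]'
python3 -m jog '[[[0,0,0.03],[0,0,0],1],[[0,0,0.1],[0,0,0],1],[[0,0,0.1],[0,0,0],1],[[0,0,0.1],[0,0,0],1],[[0,0,0],[0,0,0],1]]'
python3 - <<'E'
from rig import *
import cv2
a=camera("scene")["pixels"][70:225,170:330]; cv2.imwrite("pics/s6.png",cv2.resize(a,None,fx=4,fy=3.8,interpolation=cv2.INTER_CUBIC))
E
```

```text
t: 7.62
position: [0.583, -0.0419, 0.0959]
ee_rot: [[-0.023, 1.0, -0.0], [1.0, 0.023, -0.0], [-0.0, -0.0, -1.0]]
ft_force: [1.1, 0.7, 0.6]
gripper_width: 0.0
finger_force: 0.2
t: 8.03
position: [0.5849, -0.0421, 0.238]
ee_rot: [[-0.023, 1.0, 0.011], [1.0, 0.023, -0.001], [-0.002, 0.01, -1.0]]
ft_force: [0.2, -1.0, 1.4]
gripper_width: 0.002
finger_force: 0.0
```

View pics/s6.png

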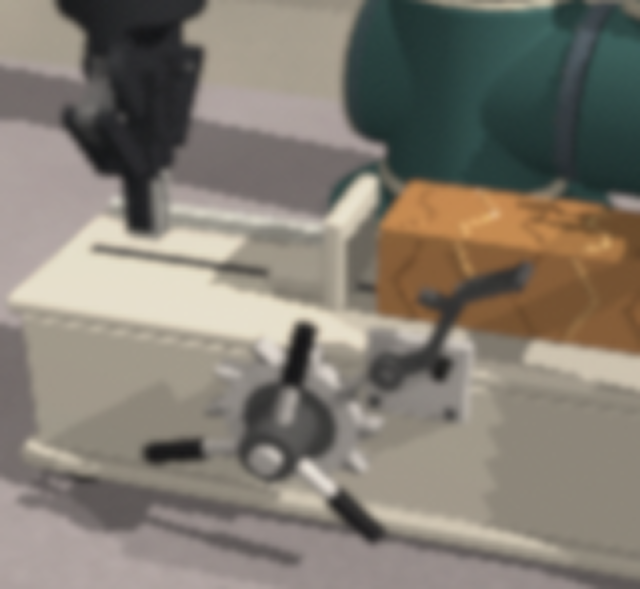

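```bash
python3 - <<'E'
from ang import *; from sweep import *
np.set_printoptions(precision=4,suppress=True)
T=lambda x,y:(170+(x+.5)/4-.5,70+(y+.5)/3.8-.5)
print("now",[a(*T(*p)) for p in((150,453),(303,331),(373,532))])
load("top",camera("top"))
print("arch top",onz("top",168,230,.315),onz("top",168,316,.315),"edges",onz("top",164,240,.315)[1],onz("top",172,240,.315)[1])
print("arch foot scene",onz("scene",347,224,0))
ths=np.linspace(1.85,.9,13); phis=np.linspace(-.35,.13,13); plan(ths,phis,-1)
E
```

```text
now [(np.float64(-17.2), np.float64(88.2)), (np.float64(100.5), np.float64(83.3)), (np.float64(-136.3), np.float64(80.6))]
arch top [0.5306 0.2637 0.315 ] [0.3631 0.2606 0.315 ] edges 0.271279402763873 0.2553765439044372
arch foot scene [0.5113 0.2867 0.    ]
1.85 -0.35 [0.174 0.209] units y,z [ 0.539 -0.049] mm 216.3
1.77 -0.31 [0.168 0.215] units y,z [-0.015  0.015] mm 8.3
1.69 -0.27 [0.161 0.221] units y,z [-0.016  0.014] mm 8.3
1.61 -0.23 [0.155 0.226] units y,z [-0.017  0.012] mm 8.3
1.53 -0.19 [0.148 0.23 ] units y,z [-0.018  0.011] mm 8.3
1.45 -0.15 [0.14  0.234] units y,z [-0.018  0.01 ] mm 8.2
1.38 -0.11 [0.133 0.237] units y,z [-0.019  0.008] mm 8.2
1.3 -0.07 [0.125 0.24 ] units y,z [-0.019  0.006] mm 8.2
1.22 -0.03 [0.117 0.242] units y,z [-0.02   0.005] mm 8.2
1.14 0.01 [0.109 0.243] units y,z [-0.02   0.003] mm 8.1
1.06 0.05 [0.101 0.244] units y,z [-0.02   0.002] mm 8.1
0.98 0.09 [0.093 0.244] units y,z [-0.02  0.  ] mm 8.1
0.9 0.13 [0.085 0.243] units y,z [-0.02  -0.002] mm 8.1
```

Wheel now at about -17.7°, on target. I move high to the right side, and check the tab's resting place.

```bash
python3 -m jog '[[[0,0,0.09],[0,0,0],1],[[0,0,0.09],[0,0,0],1],[[-0.012,0.1,0],[-0.083,0,0],1],[[-0.012,0.1,0],[-0.083,0,0],1],[[-0.012,0.1,0],[-0.083,0,0],1],[[-0.012,0.1,0],[-0.083,0,0],1],[[-0.012,0.1,0],[-0.083,0,0],1],[[-0.012,0.1,0],[-0.083,0,0],1],[[0,0.01,0],[0,0,0],1],[[0,0,0],[0,0,0],1]]'
python3 - <<'E'
from ang import *
for p in((517,270),(528,266)):
    u,v=170+(p[0]+.5)/4-.5,70+(p[1]+.5)/3.8-.5; o,d=ray("scene",u,v); Q=A-.031*nx
    print(o+d*((Q-o)@nx)/(d@nx))
E
```

```text
t: 9.02
position: [0.5536, 0.2047, 0.2983]
ee_rot: [[-0.028, 1.0, -0.002], [0.968, 0.026, -0.248], [-0.248, -0.009, -0.969]]
ft_force: [0.7, 0.3, 0.2]
gripper_width: 0.001
finger_force: 0.0
[0.54738165 0.15532059 0.22410504]
[0.54724028 0.16097393 0.22751634]
```

```bash
python3 -m jog '[[[0.004,-0.0142,-0.0556],[0,0,0],1],[[0,-0.0142,-0.0556],[0,0,0],1],[[0,-0.0142,-0.0556],[0,0,0],1],[[0,-0.0142,-0.0556],[0,0,0],1],[[0,0,0],[0,0,0],1],[[0,-0.015,0.005],[0,0,0],1],[[0,-0.015,0.008],[0,0,0],1],[[0,-0.015,0.015],[0.04,0,0],1],[[0,-0.016,0.014],[0.08,0,0],1],[[0,-0.017,0.012],[0.08,0,0],1],[[0,-0.018,0.011],[0.08,0,0],1],[[0,-0.018,0.01],[0.08,0,0],1]]'
python3 - <<'E'
from rig import *
import cv2
a=camera("scene")["pixels"][70:225,170:330]; cv2.imwrite("pics/s7.png",cv2.resize(a,None,fx=4,fy=3.8,interpolation=cv2.INTER_CUBIC))
s0=cv2.imread("pics/s6.png").astype(int); s=cv2.imread("pics/s7.png").astype(int)
print(abs(s0-s)[240:330,440:540].mean(), abs(s0-s)[420:560,120:260].mean())
E
```

```text
t: 10.07
position: [0.5564, 0.1331, 0.244]
ee_rot: [[-0.023, 1.0, 0.003], [0.998, 0.023, -0.065], [-0.066, 0.002, -0.998]]
ft_force: [0.8, 0.6, 0.0]
gripper_width: 0.004
finger_force: 0.1
15.016333333333334 1.6304591836734694
```

```bash
python3 -m jog '[[[0,-0.019,-0.003],[0.08,0,0],1],[[0,-0.02,-0.003],[0.08,0,0],1],[[0,-0.02,-0.002],[0,0,0],1],[[0,-0.02,-0.002],[0,0,0],1],[[0,-0.02,0],[0,0,0],1],[[0,-0.02,0],[0,0,0],1],[[0,0,0],[0,0,0],1],[[0,0,0],[0,0,0],1],[[0,0,0],[0,0,0],1],[[0,0,0],[0,0,0],1]]'
python3 -m jog '[[[0,0.02,0.05],[0,0,0],1],[[0,0.02,0.1],[0,0,0],1],[[0,0,0.1],[0,0,0],1],[[0,0,0.1],[0,0,0],1],[[0,0,0],[0,0,0],1],[[0,0,0],[0,0,0],1],[[0,0,0],[0,0,0],1]]'
python3 - <<'E'
from rig import *
import cv2
a=camera("scene")["pixels"][110:225,170:300]; cv2.imwrite("pics/s8.png",cv2.resize(a,None,fx=6,fy=5.2,interpolation=cv2.INTER_CUBIC))
E
```

```text
t: 10.95
position: [0.556, 0.0866, 0.2372]
ee_rot: [[-0.023, 1.0, -0.0], [1.0, 0.023, 0.011], [0.011, 0.0, -1.0]]
ft_force: [-0.4, 0.9, -0.0]
gripper_width: 0.0
finger_force: 0.0
t: 11.53
position: [0.556, 0.1025, 0.3767]
ee_rot: [[-0.023, 1.0, -0.0], [1.0, 0.023, 0.011], [0.011, -0.0, -1.0]]
ft_force: [0.2, 0.8, -0.1]
gripper_width: -0.003
finger_force: 0.0
```

View pics/s8.png

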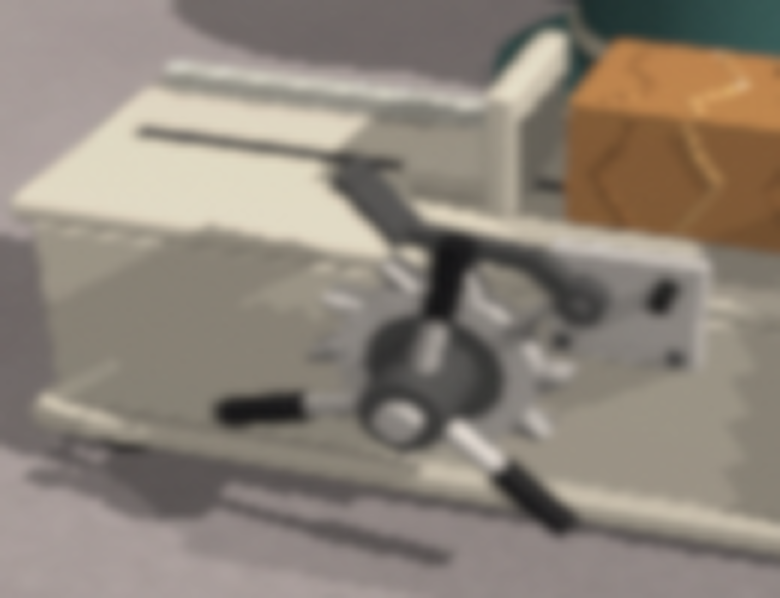

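The pawl is back down over the disc with its tab end near crop px (350,170), and the left spoke is about 17° below horizontal. I compare the tab position with the start picture.

```bash
python3 - <<'E'
from rig import *; import cv2, numpy as np
a=cv2.imread("pics/scene0.png"); b=camera("scene")["pixels"]
up=lambda i,r0,r1,c0,c1: cv2.resize(i[r0:r1,c0:c1],None,fx=8,fy=8,interpolation=cv2.INTER_CUBIC)
for nm,(r0,r1,c0,c1) in dict(tab=(139,156,223,242),arm=(150,160,236,262),plate=(155,184,276,292)).items():
    m=cv2.matchTemplate(up(b,r0-5,r1+5,c0-5,c1+5),up(a,r0,r1,c0,c1),cv2.TM_CCOEFF_NORMED); _,s,_,l=cv2.minMaxLoc(m); print(nm,(np.array(l)-40)/8,round(s,3))
E
```

```text
tab [-0.25  0.  ] 0.945
arm [0. 0.] 0.962
plate [0. 0.] 0.999
```

The tab and arm match the "fully down" start picture to within 0.25 px. The robot is clear and touching nothing, so I hand in.

```bash
python3 -c "
from rig import *
print(job_done())"
```

```text
the job is handed in; nothing more can be done
None
```

The feed is backed off one notch and the job is handed in: the wheel measured about 36–37° further back, the pawl's nose is fully down in the next gap, and the arm is clear. The loaf, cut bar, scraper and jar were never touched, though I didn't measure them at the end.

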